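# Load a filter cartridge through the dust flap of an opened instrument

### The job

Take the red-handled filter cartridge from the bench and set it down in the entry of the guide lane on the opened instrument, in front of the closed orange dust flap. Slide it along the lane floor, never lifting it over the flap, through the flap until it meets the rubber pad at the far end, and press it home there with a steady push of about 12 N for a good half second, never more than 20 N. Let go and leave it home with the flap shut behind it, and leave the spare cartridge, the screwdriver and the screw tub where they are.

Things in the scene. Friction and masses are not known exactly. Their poses are not given: they have to be found in the camera images.
- cartridge: Filter cartridge to load, 0.2 to 0.4 kg: black block 60 long (x) x 40 wide (y) x 38 mm high, both ends alike (either may lead). On its top, in the middle, a red upright handle plate 14 mm thick along x, 30 wide along y, 28 high (top at 66 mm). Origin: centre of the underside; z up.
- spare: Spare cartridge, same shape and size but with a grey handle; must stay where it is. Origin: centre of the underside.
- chassis: Opened instrument fixed on the bench: gold-coloured floor plate 8 mm thick, x -125 to 160, y -180 to 70 mm, with a straight guide lane along its +x at y = 0, open above. Origin: bench level, lane centre line, at the flap; z up. Lane floor 8 mm, aluminium wall tops 38 mm above the bench; walls 44 mm apart inside (2 mm play each side). Other fittings at y below -90 mm, up to 48 mm high.
- entry (a point): Middle of the lane's entry, on the lane floor (8 mm above the bench), 50 mm before the chassis origin along the lane: where the cartridge's origin is to be set down. Walls run straight from 75 mm before the chassis origin to the flap; flared funnel walls reach 99 mm before it.
- bay (a point): Point on the lane floor 84 mm beyond the chassis origin along the lane, in the middle of the bay. Before it the bay has a recess on the +y side (chassis x 0 to 50 mm) where the open flap swings in, then a wall tapering back to the 44 mm width at chassis x 72 mm.
- backstop: Fixed steel block 52 wide x 34 mm high at the lane's end. Origin: its lane-side face, on the lane floor, 122 mm along chassis x; axes as chassis. Before it, on brass screws, a black rubber-faced pad, 34 x 28 mm high, does not give; its face is 4 to 12 mm before the block, a setting not measured: find it by feel. Home = leading end on this pad, cartridge origin 80 to 88 mm along chassis x.
- flap (a joint): Orange dust flap's angle in rad: 0 shut, grows as it swings inwards (chassis +x), stop at 1.7. Panel 44 wide x 32 high x 3 mm, top 41 mm above the bench, upright hinge on the +y side (chassis x 2, y 26 mm). A weak spring shuts it (0.5 N at the free edge when shut, 1.5 N fully open) once the cartridge's trailing end is 48 mm past the chassis origin.
- screwdriver: Loose screwdriver lying on the bench; must stay. Origin: its underside near mid-length.
- tub: Open blue tub of screws, 90 x 70 x 35 mm high; must stay. Origin: centre of the underside.
Things that resemble listed ones, but are neither listed nor needed, are in the scene too. What is shaped like the cartridge but yellow is not meant.

How it is judged:
On the way, in this order (a step that is already met when the one before it is completed fails the run):
1. the cartridge stands on the lane floor in the entry, lined up, in front of the shut flap (x of cartridge in the frame of chassis between -0.09 and -0.028 m and y of cartridge in the frame of chassis between -0.005 and 0.005 m and z of cartridge in the frame of chassis below 0.014 m and angle between the x axis of cartridge and the x axis of chassis, either way round below 0.12 rad and value of joint flap below 0.1 rad), for 0.1 s.
2. the cartridge is passing through the open flap, low in the lane (x of cartridge in the frame of chassis between -0.02 and 0.06 m and z of cartridge in the frame of chassis below 0.014 m and value of joint flap above 0.6 rad), for 0.05 s.
3. the cartridge is pressed against the pad with more than 7 N for 0.4 s (x of cartridge in the frame of chassis between 0.076 and 0.092 m and z of cartridge in the frame of chassis below 0.014 m and contact force between cartridge and backstop above 7 N), for 0.4 s.
At the end, for the whole second after the job is handed in: The cartridge rests flat on the lane floor (within 6 mm in height, tilt under 0.06 rad), within 5 mm of the lane's centre line and 0.1 rad of its direction, its origin 78 to 91 mm along chassis x, at rest, and the flap is shut (under 0.08 rad) (x of cartridge in the frame of chassis between 0.078 and 0.091 m and y of cartridge in the frame of chassis between -0.005 and 0.005 m and z of cartridge in the frame of chassis below 0.014 m and angle between the x axis of cartridge and the x axis of chassis, either way round below 0.1 rad and angle between cartridge's own z axis and vertical below 0.06 rad and value of joint flap below 0.08 rad and linear speed of cartridge below 0.01 m/s); the robot touches nothing.
It fails at once if the cartridge is pressed on the backstop with more than 20 N (contact force between cartridge and backstop above 20 N).
It fails at once if the cartridge is lifted over the flap (x of cartridge in the frame of chassis between -0.015 and 0.12 m and y of cartridge in the frame of chassis between -0.05 and 0.05 m and z of cartridge in the frame of chassis above 0.028 m).
It fails at once if the spare, screwdriver or tub is shifted more than 20 mm (distance of any of spare, screwdriver, tub from where it was at the start of the episode above 0.02 m).
It also fails if it takes over 56 s, if anything falls off the work surface, if the arm or the gripper's body presses on something with over 40 N, if the wrist force passes 120 N, or if a joint passes its speed limit or range.

### The arm

A 6-joint arm with a two-finger parallel gripper is mounted at the origin on the work surface. World frame = base frame: x ahead of the robot, y to its left, z up, the work surface at z = 0. Lengths are in m, angles in rad, forces in N, time in s.
With the tool pointing down it reaches from about 0.275 to 0.75 m from the base axis. Payload 10.2 kg.
Tool frame: the origin (TCP) lies between the finger pads; the fingertips stand 11 mm ahead of it and the grasp point (between the pads) lies 8 mm behind it; x points along the fingers, z is the direction in which the jaws open and shut, and the axes are right-handed (so a half turn about x gives the same grasp; the last joint's range is limited). The gripper opens to 85 mm and grips with 20 to 120 N. Pads are 22 mm wide; open, the fingers measure 114 mm over their backs; the gripper's body (76 mm by 85 mm) begins 54 mm behind the grasp point. The pads swing forward as they close: fully open they stand 13 mm farther back than shut.
Start: joints at [0.905, 0.313, 1.498, -0, 1.331, -0.223], TCP at [0.225, 0.474, 0.242] pointing down, gripper open.
Joint ranges: [-2.94, 2.94], [-0.97, 2.17], [0.19, 2.56], [-1.23, 4.37], [0.02, 3.11], [-2.88, 2.88]. Speed limits (rad/s): [2.39, 2.39, 3.01, 3.14, 3.14, 3.14].

### API

Orientations are given as a unit quaternion [w, x, y, z].
In Python, from cell import state, imaging, order gives the robot as it stands.
- The arm moves only by the shell command python3 -m crank 'ROWS' [FORCE]. ROWS is JSON, a list of rows, each a list of 7 numbers: the shift along the world's x, y, z in m, then the turn, a rotation vector about the world's x, y, z in degrees, then the finger opening in m, from 0 to 0.0854. In form: [[tx, ty, tz, ax, ay, az, jaw], ...]. A call has 1 to 20 rows; each row shifts and turns the commanded pose from where the row before left it; what a row does not reach is not made up. A row lasts 1/12 s, in which the tool goes at most 41.7 mm and 7.16 degrees, less where a joint would pass 70% of its speed; a pose out of reach is approached as far as the arm can. A call is refused whole if a number of a shift passes 0.0417 or a number of a turn 7.16, either way. A call with a gripper value outside its range is refused whole. The fingers move at their own pace and stop on an object; FORCE is the grip in N (left out, the last holds). Time passes only in rows, so rows that do not move let the fingers close. It gives the time, the measured TCP pose, the force and the opening at its end, in the units of the state.
- state(): the state, without advancing time (a new reading comes with each control period).
- imaging.get_image(name): name is "scene" or "top" or "wrist"; returns a dict with "pixels" (400x640x3 uint8, red, green, blue), "vfov" (degrees; the focal length in pixels is half the picture's height over the tangent of half this angle, whatever the lens; pixels are square), "cx", "cy" (the principal point, pixels), "rvec" (rotation vector, rad) and "tvec" (3), from world to camera coordinates, as OpenCV has them. Camera axes: x right, y down, z forward; pixel columns grow to the right and rows downward; lengths in m; the calibration is good to about 2 mm. A picture is of the moment at which its call begins. There is no depth.
- order.close_job(): hands the job in, once; it reports no verdict.
The state is a dict: "time_s": time; "joints": joint angles; "dq": joint speeds; "joint_efforts": joint torques, N m; "position": TCP position; "ee_rot": TCP orientation; "force": force on the tool from outside, world axes, zero at the start; "torque": the same for the moment, N m; "grip_width": finger opening in m.
Only numpy, scipy, OpenCV 4.12 (cv2) and the standard library are available. Lean on these libraries where they do the work, as an engineer would, in place of code of your own. Each camera call takes 0.05 s, during which the arm holds its last target.

## Working session

There is one attempt and no reset: what is moved stays moved. The work goes in short steps, Python scripts to look and compute and a shell command to move; the robot and the scene stay as the last step left them, time stands still between calls to the robot, and variables do not carry over. Pictures are saved under pics/ and viewed, and the job is handed in when it is done.

```bash
mkdir -p pics; ls; cat > h.py <<'E'
import numpy as np,cv2
from cell import state,imaging,order
def grab(n,f):
    d=imaging.get_image(n); cv2.imwrite('pics/'+f,cv2.cvtColor(d['pixels'],cv2.COLOR_RGB2BGR))
    np.savez('pics/'+f[:-4]+'.npz',**{k:np.array(v) for k,v in d.items()}); return d
def load(f): return np.load('pics/'+f+'.npz')
def K(d):
    f=200/np.tan(np.radians(float(d['vfov']))/2); return np.array([[f,0,float(d['cx'])],[0,f,float(d['cy'])],[0,0,1]])
def ray(d,u,v,z):
    R=cv2.Rodrigues(np.array(d['rvec'],float))[0];t=np.array(d['tvec'],float).ravel()
    c=-R.T@t; r=R.T@np.linalg.inv(K(d))@[u,v,1]; return c+r*(z-c[2])/r[2]
def proj(d,p): return cv2.projectPoints(np.array(p,float).reshape(-1,3),np.array(d['rvec'],float),np.array(d['tvec'],float),K(d),None)[0].reshape(-1,2)
def crop(f,o,x0,y0,x1,y1,s):
    im=cv2.imread('pics/'+f)[y0:y1,x0:x1]; cv2.imwrite('pics/'+o,cv2.resize(im,None,fx=s,fy=s,interpolation=cv2.INTER_CUBIC))
E
python3 - <<'E'
from h import *
for n in ('top','scene'): d=grab(n,n+'0.png');print(n,d['vfov'],d['rvec'],d['tvec'],d['cx'],d['cy'])
print(state())
E
```

```text
pics
top 48.49867542061152 [ 2.1343428  -2.14216868  0.16156407] [-0.0149586   0.56092225  1.05184411] 317.17278471238745 203.91191737900016
scene 55.79742653632206 [ 2.06821548  1.50241278 -0.49676099] [-0.1776449  -0.40891765  1.35125991] 317.48577579150765 198.95315628458118
{'time_s': 0.1, 'joints': array([ 9.04602264e-01,  3.13386306e-01,  1.49833281e+00,  1.24109490e-05,
        1.33097336e+00, -2.23376342e-01]), 'dq': array([ 0.0006532 , -0.00118387, -0.00216234, -0.00100468,  0.00220368,
        0.00058739]), 'joint_efforts': array([ 1.96279638e-03, -4.12905622e+01, -2.60141677e+01, -2.16987009e-04,
        3.08582014e-03,  2.65085225e-05]), 'position': array([0.22482585, 0.47420259, 0.2418069 ]), 'ee_rot': array([ 0.5972292 , -0.3781173 ,  0.59796507,  0.37786554]), 'force': array([ 0.2383726 ,  0.08060219, -0.98457446]), 'torque': array([-0.01070157,  0.03390477,  0.012186  ]), 'grip_width': 0.08516764058581969}
```

View pics/top0.png

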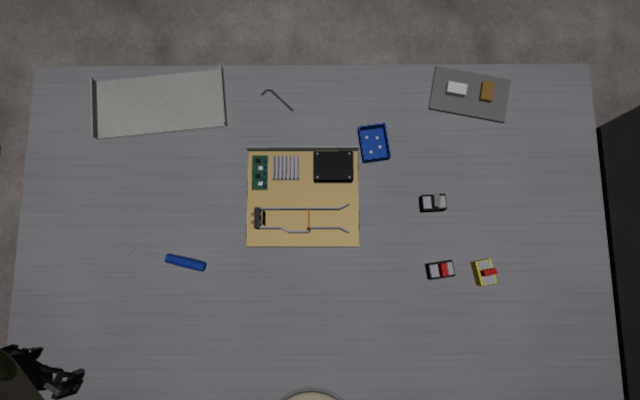

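View pics/scene0.png

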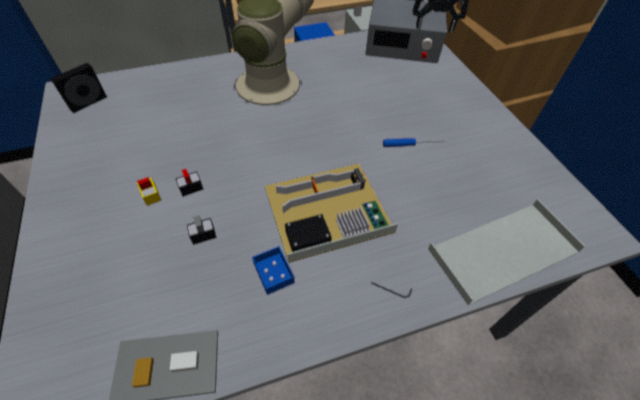

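Top view: the red-handled cartridge is near (440,270), the spare (433,203), the yellow lookalike (485,272). The lane runs from its entry (350,217) through the flap (309,218) to the backstop (258,217). I'll enlarge these.

```bash
python3 - <<'E'
from h import *
crop('top0.png','c1.png',235,140,365,255,6)
crop('top0.png','c2.png',410,185,510,295,5)
d=load('top0')
for n,u,v,z in [('cart',440,270,.02),('flap',309,218,.04),('stop',258,217,.04)]: print(n,ray(d,u,v,z))
E
```

```text
cart [ 0.39875569 -0.31858423  0.02      ]
flap [0.52638883 0.00325602 0.04      ]
stop [0.52936251 0.12903739 0.04      ]
```

View pics/c1.png

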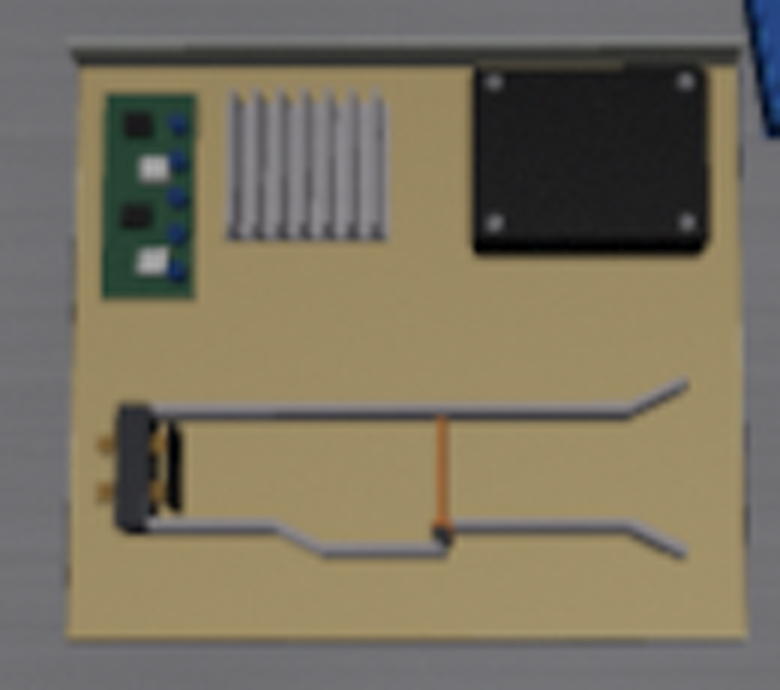

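View pics/c2.png

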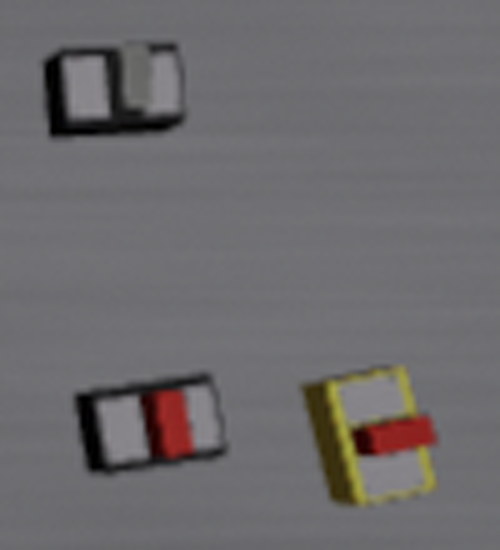

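```bash
cat >> h.py <<'E'
from scipy.spatial.transform import Rotation as Rot
from scipy.optimize import least_squares
def tool(s):
    R=Rot.from_quat(np.roll(s['ee_rot'],-1)).as_matrix(); return R
def fit(d,obj,px,x0,z=0,):
    obj=np.array(obj,float);px=np.array(px,float)
    def w(p):
        c,s=np.cos(p[2]),np.sin(p[2]); return np.c_[p[0]+c*obj[:,0]-s*obj[:,1],p[1]+s*obj[:,0]+c*obj[:,1],obj[:,2]+z]
    r=least_squares(lambda p:(proj(d,w(p))-px).ravel(),x0,loss='soft_l1',f_scale=1.0)
    return r.x,proj(d,w(r.x))-px
E
python3 - <<'E'
from h import *
d=load('top0');o=np.array([235,140]);
q=[(67,637),(747,637),(441,417),(441,527),(628,417),(628,523),(150,417),(150,520)]
obj=[(.160,.070,.008),(-.125,.070,.008),(0,-.022,.041),(0,.022,.041),(-.075,-.022,.038),(-.075,.022,.038),(.122,-.022,.038),(.122,.022,.038)]
x,r=fit(d,obj,np.array(q)/6+o-.4,[.526,.003,1.57]);print(x,np.degrees(x[2]));print(r.round(1))
# cartridge: top corners + handle top
o=np.array([410,185]);q=[(210,375),(226,450),(145,393),(178,390),(190,450),(160,458),(103,470)]
obj=[(-.03,-.02,.038),(-.03,.02,.038),(.007,-.015,.066),(-.007,-.015,.066),(-.007,.015,.066),(.007,.015,.066),(.03,.02,.038)]
x,r=fit(d,obj,np.array(q)/5+o-.4,[.399,-.32,1.7]);print(x,np.degrees(x[2]));print(r.round(1))
print(tool(state()).round(3))
E
```

```text
[0.52741178 0.00375473 1.56634452] 89.74492999315157
[[-0.4  1. ]
 [-0.3  1.1]
 [ 0.7 -0.4]
 [ 0.7 -1. ]
 [-0.1 -0.2]
 [-0.  -0.2]
 [ 0.  -0.3]
 [-0.4  0.3]]
[ 0.40083887 -0.31492571  1.71984757] 98.54000718609007
[[-0.6 -0.6]
 [-0.5  0.8]
 [ 0.9 -0.1]
 [ 0.1 -0.4]
 [ 0.2  0.3]
 [ 0.4 -0.4]
 [-0.4  0.7]]
[[-0.001 -0.904  0.428]
 [-0.001  0.428  0.904]
 [-1.     0.    -0.001]]
```

```bash
python3 -m crank '[[0.0087,-0.0395,0,0,0,1.7,0.085],[0.0087,-0.0395,0,0,0,1.7,0.085],[0.0087,-0.0395,0,0,0,1.7,0.085],[0.0087,-0.0395,0,0,0,1.7,0.085],[0.0087,-0.0395,0,0,0,1.7,0.085],[0.0087,-0.0395,0,0,0,1.7,0.085],[0.0087,-0.0395,0,0,0,1.7,0.085],[0.0087,-0.0395,0,0,0,1.7,0.085],[0.0087,-0.0395,0,0,0,1.7,0.085],[0.0087,-0.0395,0,0,0,1.7,0.085],[0.0087,-0.0395,0,0,0,1.7,0.085],[0.0087,-0.0395,0,0,0,1.7,0.085],[0.0087,-0.0395,0,0,0,1.7,0.085],[0.0087,-0.0395,0,0,0,1.7,0.085],[0.0087,-0.0395,0,0,0,1.7,0.085],[0.0087,-0.0395,0,0,0,1.7,0.085],[0.0087,-0.0395,0,0,0,1.7,0.085],[0.0087,-0.0395,0,0,0,1.7,0.085]]'
python3 -m crank '[[0.0087,-0.0395,0,0,0,1.6,0.085],[0.0087,-0.0395,0,0,0,1.6,0.085],[0,0,0,0,0,0,0.085],[0,0,0,0,0,0,0.085]]'
python3 - <<'E'
from h import *
d=grab('wrist','w0.png'); print(tool(state()).round(3),state()['force'],d['tvec'])
E
```

```text
time_s: 1.6
position: [0.3814, -0.2387, 0.242]
ee_rot: [0.477, -0.522, 0.476, 0.523]
force: [1.3, -0.1, -0.3]
grip_width: 0.0847
time_s: 1.93
position: [0.3987, -0.3167, 0.2412]
ee_rot: [0.463, -0.534, 0.462, 0.536]
force: [0.2, 0.9, -0.7]
grip_width: 0.0851
[[-0.001 -0.989 -0.146]
 [ 0.001 -0.146  0.989]
 [-1.     0.001  0.002]] [ 0.35223189 -0.10519824  0.07582835] [ 0.37178819 -0.3707093   0.27789308]
```

View pics/w0.png

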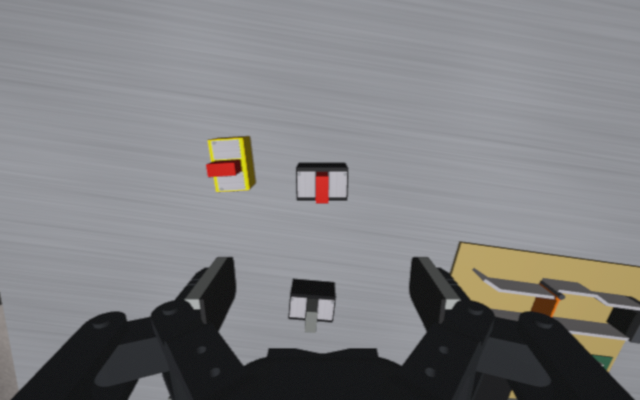

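```bash
python3 - <<'E'
from h import *
crop('w0.png','c3.png',270,140,370,220,8)
d=load('w0'); print(d['vfov'],(-cv2.Rodrigues(d['rvec'])[0].T@d['tvec']).round(3))
E
```

```text
67.67304189528784 [ 0.326 -0.328  0.373]
```

View pics/c3.png

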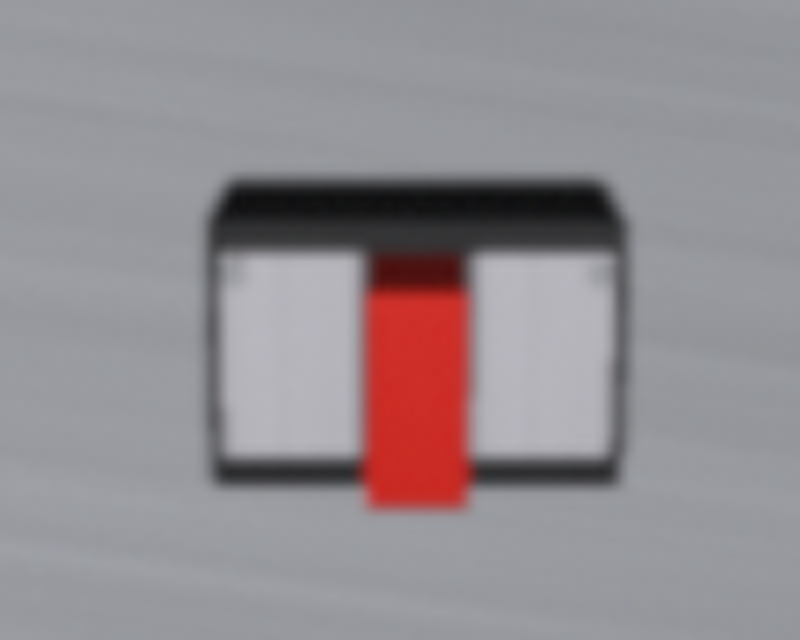

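```bash
python3 - <<'E'
from h import *
d=load('w0')
q=[(210,216),(626,218),(215,485),(620,485),(367,290),(468,290),(468,508),(368,508),(232,180),(605,180)]
obj=[(-.03,.02,.038),(.03,.02,.038),(-.03,-.02,.038),(.03,-.02,.038),(-.007,.015,.066),(.007,.015,.066),(.007,-.015,.066),(-.007,-.015,.066),(-.03,.02,0),(.03,.02,0)]
x,r=fit(d,obj,np.array(q)/8+[270,140]-.4,[.4,-.315,1.72]);print(x,np.degrees(x[2]));print(r.round(1))
p=state()['position'];R=tool(state());print(p,np.degrees(np.arctan2(R[1,2],R[0,2])), x[:2]-p[:2])
E
```

```text
[ 0.40043234 -0.3172476   1.71533612] 98.28152020455866
[[-0.5 -0. ]
 [ 0.6 -0.2]
 [-0.3  0.4]
 [ 0.4  0.5]
 [-0.4 -0.1]
 [ 0.4 -0. ]
 [ 0.2  0.2]
 [-0.3  0.2]
 [-0.7 -0.5]
 [ 0.6 -0.5]]
[ 0.39868511 -0.31546959  0.24160441] 98.37820948436075 [ 0.00174723 -0.00177801]
```

```bash
python3 -m crank '[[0.0017,-0.0018,-0.03,0,0,0,0.05],[0,0,-0.03,0,0,0,0.05],[0,0,-0.03,0,0,0,0.05],[0,0,-0.03,0,0,0,0.05],[0,0,-0.03,0,0,0,0.05],[0,0,-0.02,0,0,0,0.05],[0,0,-0.0185,0,0,0,0.05],[0,0,0,0,0,0,0.05],[0,0,0,0,0,0,0.05]]' 40
python3 -m crank '[[0,0,0,0,0,0,0],[0,0,0,0,0,0,0],[0,0,0,0,0,0,0],[0,0,0,0,0,0,0],[0,0,0,0,0,0,0],[0,0,0,0,0,0,0]]' 60
python3 - <<'E'
from h import *
d=grab('wrist','w1.png')
E
```

```text
time_s: 2.73
position: [0.4007, -0.3164, 0.0542]
ee_rot: [0.462, -0.535, 0.462, 0.536]
force: [-0.5, 0.5, 0.1]
grip_width: 0.0503
time_s: 3.23
position: [0.401, -0.3177, 0.055]
ee_rot: [-0.462, 0.536, -0.462, -0.535]
force: [-1.6, 2.8, 7.9]
grip_width: 0.0126
```

View pics/w1.png

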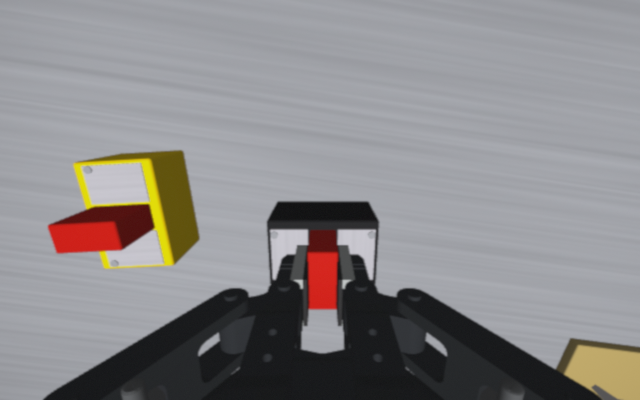

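```bash
python3 -m crank '[[0,0,0.01,0,0,0,0],[0,0,0.02,0,0,0,0],[0,0,0.035,0,0,0,0],[0,0,0.035,0,0,0,0],[0.0126,0.0265,0,0,0,-0.86,0],[0.0126,0.0265,0,0,0,-0.86,0],[0.0126,0.0265,0,0,0,-0.86,0],[0.0126,0.0265,0,0,0,-0.86,0],[0.0126,0.0265,0,0,0,-0.86,0],[0.0126,0.0265,0,0,0,-0.86,0],[0.0126,0.0265,0,0,0,-0.86,0],[0.0126,0.0265,0,0,0,-0.86,0],[0.0126,0.0265,0,0,0,-0.86,0],[0.0126,0.0265,0,0,0,-0.86,0],[0,0,0,0,0,0,0],[0,0,0,0,0,0,0],[0,0,0,0,0,0,0]]'
python3 - <<'E'
from h import *
d=grab('wrist','w2.png');grab('scene','s2.png');grab('top','t2.png');s=state();print(s['position'],s['force'],s['grip_width']);print(tool(s).round(4))
E
```

```text
time_s: 4.7
position: [0.5264, -0.0528, 0.1541]
ee_rot: [0.501, -0.499, 0.501, 0.499]
force: [0.1, 0.2, -2.0]
grip_width: 0.0129
[ 0.52636781 -0.05333434  0.15396618] [ 0.21105684  0.21937857 -1.94294498] 0.013011179094380024
[[-1.0e-04 -1.0e+00  4.2e-03]
 [-1.0e-04  4.2e-03  1.0e+00]
 [-1.0e+00  1.0e-04 -1.0e-04]]
```

View pics/w2.png

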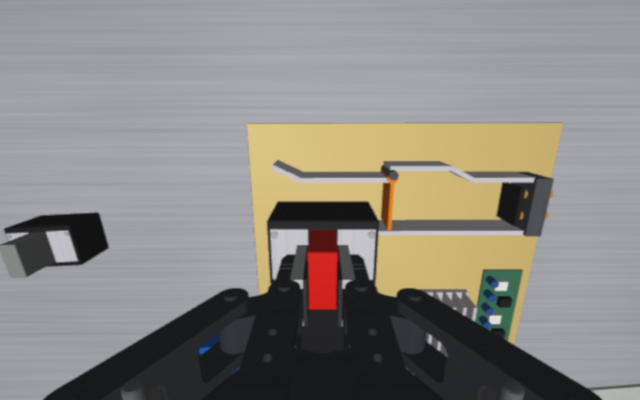

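View pics/s2.png

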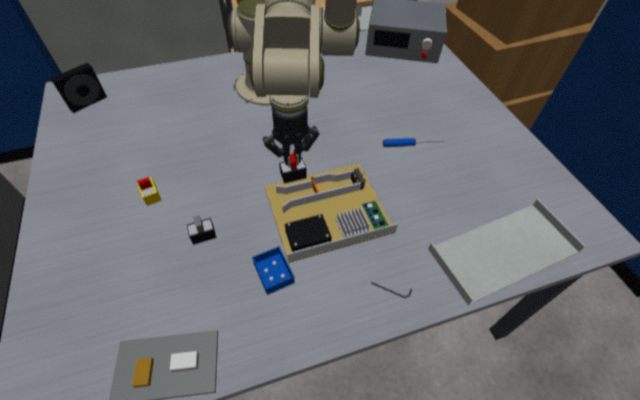

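The cartridge is held above the lane. The plate's near edge runs (248,124)–(561,123), the flap top is at (390,178), and the spare (60,240) is undisturbed.

```bash
python3 - <<'E'
from h import *
crop('w2.png','c4.png',240,115,400,235,5)
crop('w2.png','c5.png',370,115,570,245,4)
E
```

```text
(no output)
```

View pics/c4.png

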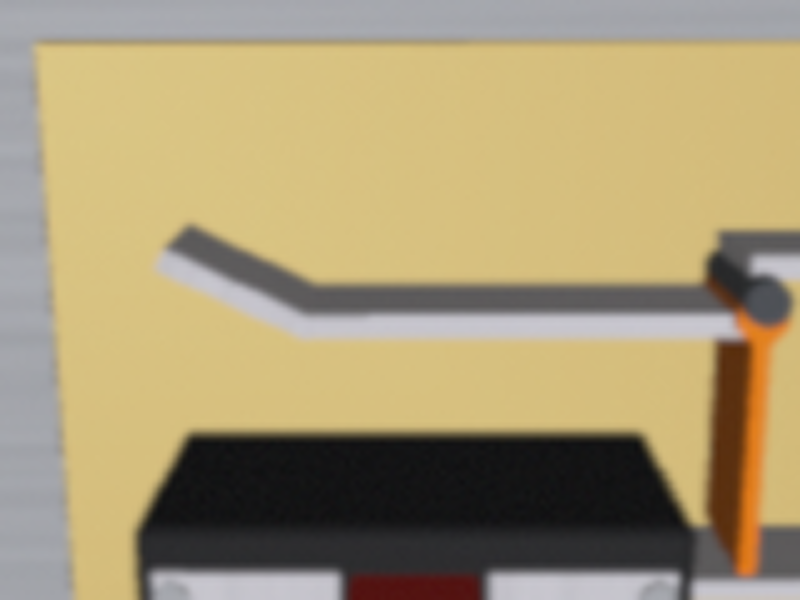

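View pics/c5.png

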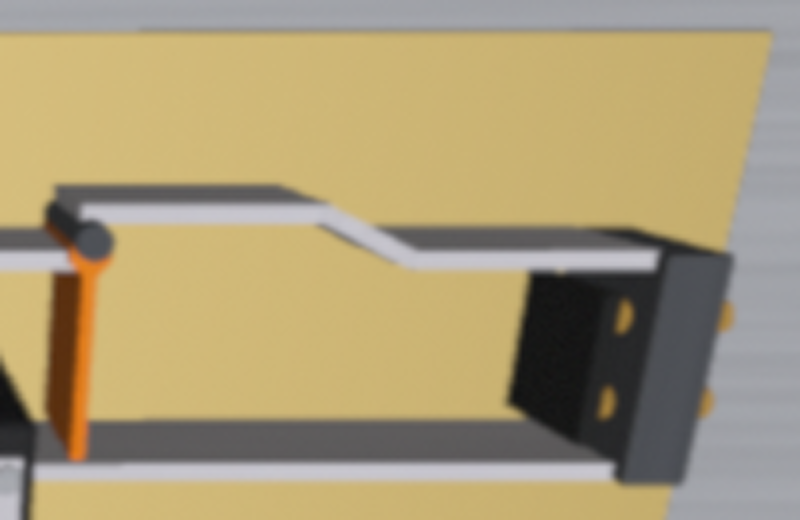

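```bash
python3 - <<'E'
from h import *
d=load('w2')
P4=lambda *a:np.array(a)/5+[240,115]-.4
P5=lambda *a:np.array(a)/4+[370,115]-.4
px=[P4(35,42),P4(303,338),P5(772,32),P5(405,268),P5(613,463),P5(622,482),P5(662,248)]
obj=[(-.125,.07,.008),(-.075,.022,.038),(.16,.07,.008),(.072,.022,.038),(.122,-.022,.038),(.122,-.026,.042),(.122,.026,.042)]
x,r=fit(d,obj,px,[.526,.003,1.57]);print('chassis',x,np.degrees(x[2]));print(r.round(1))
p=[P4(190,435),P4(640,435),P4(138,528),P4(692,528)]
obj=[(-.03,.02,0),(.03,.02,0),(-.03,.02,.038),(.03,.02,.038)]
for z in (.095,.097,.099,.101):
    c,r=fit(d,obj,p,[.526,-.053,1.57],z); print(z,c,np.degrees(c[2]),abs(r).max().round(2))
    b=c[:2]-x[:2];s=np.sin(x[2]);cc=np.cos(x[2]);print('  chassis frame',b[0]*cc+b[1]*s,-b[0]*s+b[1]*cc)
E
```

```text
chassis [0.5289709  0.00271864 1.57349858] 90.15482776348377
[[-1.2  0. ]
 [-0.4  0.1]
 [ 0.4 -1. ]
 [ 2.3  0. ]
 [-0.5 -0.5]
 [-0.7  0.6]
 [ 1.3  1.1]]
0.095 [ 0.52749421 -0.05298027  1.56983664] 89.94501385061692 0.41
  chassis frame -0.055694710988374405 0.0016271904403733603
0.097 [ 0.52685384 -0.05297634  1.56984158] 89.94529690542731 0.5
  chassis frame -0.055689051437002424 0.0022675455959894706
0.099 [ 0.52620698 -0.05297694  1.56984478] 89.94548037482731 1.11
  chassis frame -0.055687905531311546 0.0029144134502112843
0.101 [ 0.52555131 -0.05297874  1.5698484 ] 89.94568799683285 1.88
  chassis frame -0.055687933611501005 0.003570081772816679
```

```bash
python3 -m crank '[[0.001,0,-0.015,0,0,0,0],[0.001,0,-0.02,0,0,0,0],[0,0,-0.02,0,0,0,0],[0,0,0,0,0,0,0],[0,0,0,0,0,0,0],[0,0,0,0,0,0,0]]'
python3 - <<'E'
from h import *
d=grab('wrist','w3.png');s=state();print(s['position'],s['force'],s['grip_width'])
crop('w3.png','c6.png',230,100,390,220,5)
crop('w3.png','c7.png',370,90,610,220,3.3)
E
```

```text
time_s: 5.35
position: [0.5291, -0.053, 0.1]
ee_rot: [0.501, -0.5, 0.501, 0.499]
force: [0.1, -0.1, -2.4]
grip_width: 0.0128
[ 0.52927993 -0.05292114  0.10019779] [-0.50376956 -0.19573317 -2.33204699] 0.012670658534691221
```

View pics/w3.png

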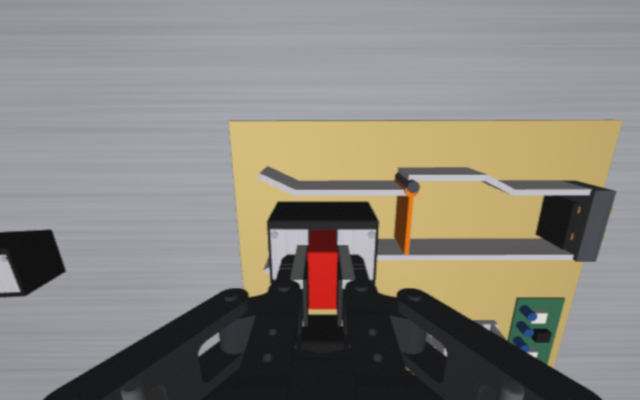

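View pics/c6.png

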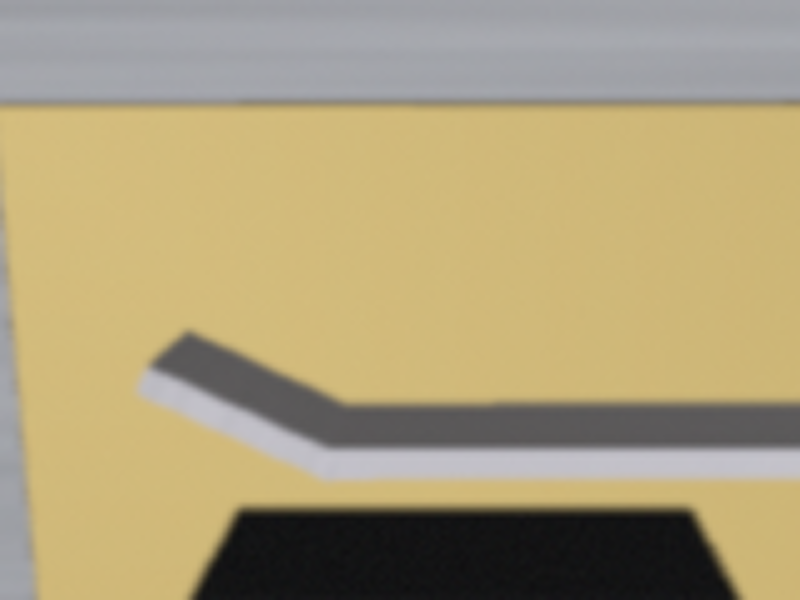

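View pics/c7.png

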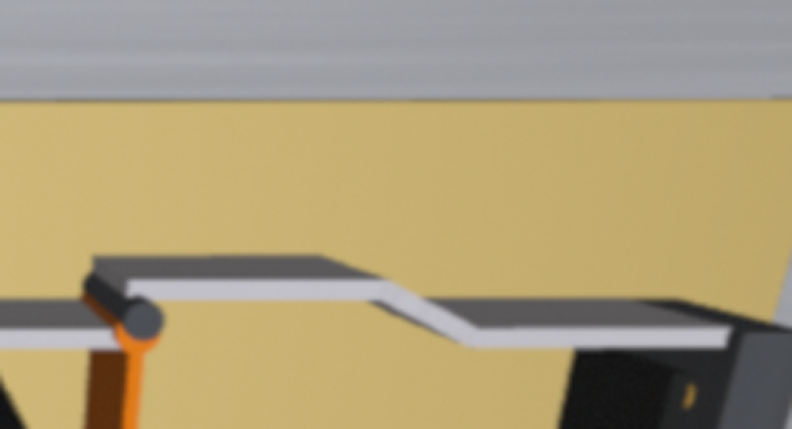

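```bash
python3 - <<'E'
from h import *
crop('w3.png','c8.png',370,170,630,270,3)
crop('w3.png','c9.png',255,190,395,330,5)
E
```

```text
(no output)
```

View pics/c8.png

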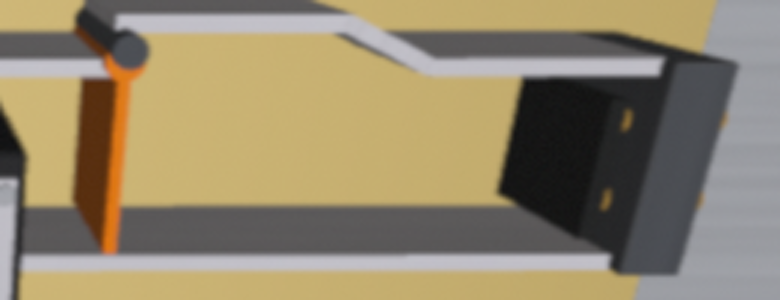

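View pics/c9.png

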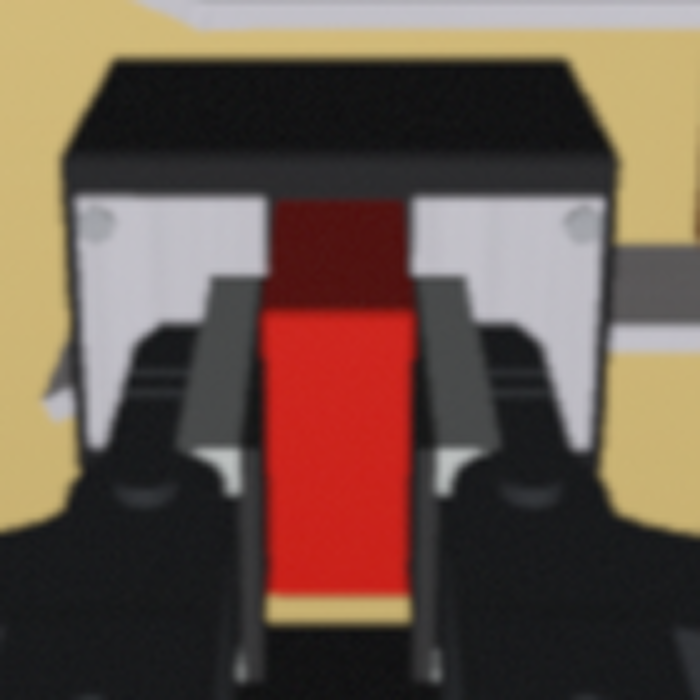

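```bash
python3 - <<'E'
from h import *
d=load('w3')
P6=lambda x,y:(x/5+230-.4,y/5+100-.4); P8=lambda x,y:(x/3+370-.3,y/3+170-.3); P9=lambda x,y:(x/5+255-.4,y/5+190-.4)
for n,p in [('near L',P6(325,478)),('near R',P6(790,478)),('near end',P8(655,75)),('far R',P8(605,255)),('far L',P8(30,255)),('far L2',P9(640,325))]: print(n,ray(d,*p,.038))
print('plate',ray(d,*P6(0,102),.008),ray(d,*P6(780,102),.008))
p=[P9(115,60),P9(568,60),P9(63,155),P9(617,157),P9(263,312),P9(415,312),P9(410,595),P9(268,595)]
obj=[(-.03,.02,0),(.03,.02,0),(-.03,.02,.038),(.03,.02,.038),(-.007,.015,.066),(.007,.015,.066),(.007,-.015,.066),(-.007,-.015,.066)]
for z in (.041,.043,.045,.047):
    c,r=fit(d,obj,p,[.526,-.053,1.57],z); print(z,c,np.degrees(c[2]),abs(r).max().round(2),(r**2).sum().round(2))
s=state();print(s['position'])
E
```

```text
near L [ 0.50696134 -0.07204344  0.038     ]
near R [ 0.50707999 -0.00946944  0.038     ]
near end [0.50698763 0.12497155 0.038     ]
far R [0.55133589 0.12449743 0.038     ]
far L [ 0.55115102 -0.01241046  0.038     ]
far L2 [ 0.551075   -0.01033998  0.038     ]
plate [ 0.45869338 -0.12032253  0.008     ] [ 0.45897488 -0.00765441  0.008     ]
0.041 [ 0.5306162  -0.05324072  1.56678769] 89.77032225734514 0.68 1.76
0.043 [ 0.52966478 -0.05323475  1.56649351] 89.75346686220135 0.63 1.63
0.045 [ 0.52872658 -0.05323534  1.56635374] 89.74545876139257 1.23 10.46
0.047 [ 0.52783429 -0.05323739  1.56645308] 89.75115014789844 2.28 29.16
[ 0.52927993 -0.05292114  0.10019779]
```

```bash
python3 -m crank '[[0,0,-0.01,0,0,0,0],[0,0,-0.01,0,0,0,0],[0,0,-0.01,0,0,0,0],[0,0,-0.003,0,0,0,0],[0,0,0,0,0,0,0],[0,0,0,0,0,0,0]]'
python3 -m crank '[[0,0,-0.001,0,0,0,0],[0,0,0,0,0,0,0],[0,0,0,0,0,0,0]]'
```

```text
time_s: 5.9
position: [0.5286, -0.0524, 0.0656]
ee_rot: [0.501, -0.499, 0.501, 0.499]
force: [0.1, -0.5, -2.3]
grip_width: 0.0129
time_s: 6.15
position: [0.5287, -0.0525, 0.065]
ee_rot: [0.501, -0.499, 0.501, 0.499]
force: [0.1, -0.2, -2.8]
grip_width: 0.0128
```

```bash
python3 -m crank '[[0,0,-0.001,0,0,0,0],[0,0,0,0,0,0,0],[0,0,0,0,0,0,0]]'; python3 -m crank '[[0,0,-0.001,0,0,0,0],[0,0,0,0,0,0,0],[0,0,0,0,0,0,0]]'
```

```text
time_s: 6.4
position: [0.5287, -0.0524, 0.0638]
ee_rot: [0.501, -0.499, 0.501, 0.499]
force: [-0.8, -0.1, -1.5]
grip_width: 0.0131
time_s: 6.65
position: [0.5288, -0.0524, 0.063]
ee_rot: [0.501, -0.499, 0.501, 0.499]
force: [-0.3, 1.2, 1.5]
grip_width: 0.0121
```

```bash
python3 -m crank '[[0,0,-0.0005,0,0,0,0],[0,0,0,0,0,0,0],[0,0,0,0,0,0,0]]'
python3 - <<'E'
from h import *
d=grab('wrist','w4.png')
s=state();print(s['position'],s['force'])
E
```

```text
time_s: 6.9
position: [0.5288, -0.0524, 0.063]
ee_rot: [0.501, -0.499, 0.501, 0.499]
force: [-2.1, 2.3, 6.3]
grip_width: 0.0128
[ 0.52885971 -0.05236421  0.0629936 ] [-2.47364111  1.74160443  6.53547522]
```

View pics/w4.png

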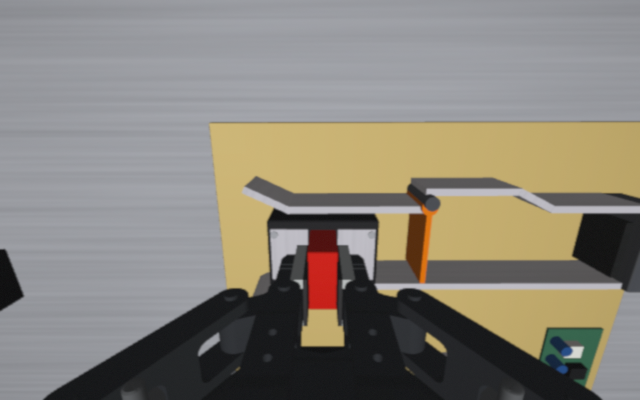

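```bash
python3 -m crank '[[0,0,0.0005,0,0,0,0],[0,0,0,0,0,0,0],[0,0.005,0,0,0,0,0],[0,0.005,0,0,0,0,0],[0,0.005,0,0,0,0,0],[0,0.005,0,0,0,0,0],[0,0.005,0,0,0,0,0],[0,0,0,0,0,0,0]]'; python3 -m crank '[[0,0.005,0,0,0,0,0],[0,0.005,0,0,0,0,0],[0,0.005,0,0,0,0,0],[0,0.005,0,0,0,0,0],[0,0.005,0,0,0,0,0],[0,0,0,0,0,0,0]]'
python3 - <<'E'
from h import *
d=grab('wrist','w5.png')
s=state();print(s['position'],s['force'])
E
```

```text
time_s: 7.62
position: [0.5288, -0.0263, 0.063]
ee_rot: [0.501, -0.499, 0.5, 0.499]
force: [-0.1, 2.4, 6.3]
grip_width: 0.0125
time_s: 8.12
position: [0.5292, -0.0019, 0.063]
ee_rot: [0.501, -0.5, 0.5, 0.499]
force: [3.7, 0.7, 3.3]
grip_width: 0.0131
[ 0.52919892 -0.00194757  0.06302028] [4.40415952 1.63991899 2.57383836]
```

View pics/w5.png

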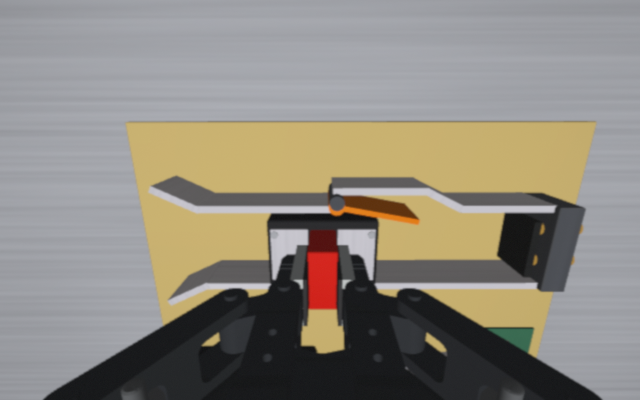

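The flap has swung open (340,205)–(418,217), and the cartridge is low in the lane and centred. I'll continue.

```bash
python3 -m crank '[[0,0.005,0,0,0,0,0],[0,0.005,0,0,0,0,0],[0,0.005,0,0,0,0,0],[0,0.005,0,0,0,0,0],[0,0.005,0,0,0,0,0],[0,0.005,0,0,0,0,0],[0,0,0,0,0,0,0]]'; python3 -m crank '[[0,0.005,0,0,0,0,0],[0,0.005,0,0,0,0,0],[0,0.005,0,0,0,0,0],[0,0.005,0,0,0,0,0],[0,0.005,0,0,0,0,0],[0,0.005,0,0,0,0,0],[0,0.005,0,0,0,0,0],[0,0,0,0,0,0,0],[0,0,0,0,0,0,0]]'
python3 - <<'E'
from h import *
d=grab('wrist','w6.png')
s=state();print(s['position'],s['force'],tool(s).round(4))
E
```

```text
time_s: 8.75
position: [0.5286, 0.0287, 0.0629]
ee_rot: [0.501, -0.499, 0.5, 0.5]
force: [1.0, 1.3, 5.2]
grip_width: 0.0126
time_s: 9.5
position: [0.5286, 0.0637, 0.063]
ee_rot: [0.501, -0.499, 0.5, 0.5]
force: [1.4, 1.1, 6.2]
grip_width: 0.0126
[0.52859283 0.06364618 0.06299144] [2.47940386 0.58021798 5.77784996] [[ 1.0e-04 -1.0e+00  2.6e-03]
 [ 1.1e-03  2.6e-03  1.0e+00]
 [-1.0e+00 -1.0e-04  1.1e-03]]
```

View pics/w6.png

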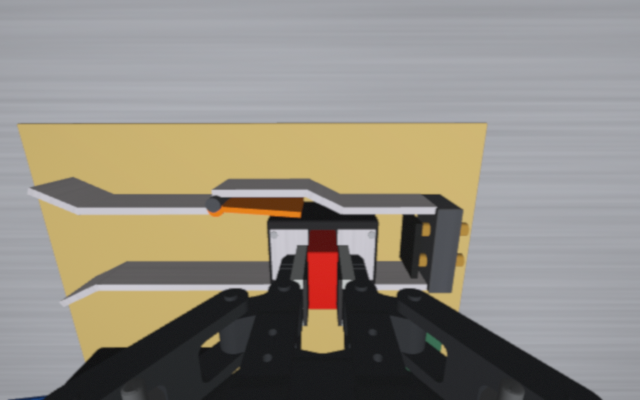

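```bash
python3 -m crank '[[0,0.004,0.0004,0,0,0,0],[0,0.004,0,0,0,0,0],[0,0.004,0,0,0,0,0],[0,0.002,0,0,0,0,0],[0,0.001,0,0,0,0,0],[0,0,0,0,0,0,0],[0,0,0,0,0,0,0]]'; for i in 1 2 3 4; do echo; done; python3 -m crank '[[0,0.0005,0,0,0,0,0],[0,0,0,0,0,0,0],[0,0,0,0,0,0,0]]'
```

```text
time_s: 10.13
position: [0.5284, 0.078, 0.0631]
ee_rot: [0.501, -0.499, 0.501, 0.5]
force: [0.7, 1.0, 1.0]
grip_width: 0.0126




time_s: 10.38
position: [0.5285, 0.0781, 0.0631]
ee_rot: [0.501, -0.499, 0.501, 0.499]
force: [1.0, -0.3, -0.1]
grip_width: 0.0127
```

```bash
python3 -m crank '[[0,0.0005,0,0,0,0,0],[0,0.0005,0,0,0,0,0],[0,0,0,0,0,0,0]]'
```

```text
time_s: 10.63
position: [0.5286, 0.0791, 0.063]
ee_rot: [0.501, -0.499, 0.501, 0.499]
force: [2.0, -0.7, -1.3]
grip_width: 0.0127
```

```bash
python3 -m crank '[[0,0.0005,0,0,0,0,0],[0,0.0005,0,0,0,0,0],[0,0,0,0,0,0,0]]'
```

```text
time_s: 10.88
position: [0.5286, 0.0802, 0.0631]
ee_rot: [0.501, -0.499, 0.501, 0.499]
force: [0.5, -0.6, -1.6]
grip_width: 0.0129
```

```bash
python3 -m crank '[[0,0.0005,0,0,0,0,0],[0,0.0003,0,0,0,0,0],[0,0,0,0,0,0,0]]'
```

```text
time_s: 11.13
position: [0.5286, 0.081, 0.0631]
ee_rot: [0.501, -0.499, 0.501, 0.499]
force: [0.6, -0.5, -2.8]
grip_width: 0.0128
```

```bash
for a in 1; do python3 -m crank '[[0,0.0005,0,0,0,0,0],[0,0,0,0,0,0,0]]'; done; python3 -m crank '[[0,0.0005,0,0,0,0,0],[0,0,0,0,0,0,0]]'
```

```text
time_s: 11.3
position: [0.5284, 0.0815, 0.0631]
ee_rot: [0.501, -0.499, 0.501, 0.499]
force: [0.1, 0.1, -1.8]
grip_width: 0.0127
time_s: 11.47
position: [0.5284, 0.082, 0.0631]
ee_rot: [0.501, -0.499, 0.501, 0.499]
force: [-0.7, -0.8, -1.5]
grip_width: 0.0129
```

```bash
python3 -m crank '[[0,0.0005,0,0,0,0,0],[0,0,0,0,0,0,0]]'
```

```text
time_s: 11.63
position: [0.5285, 0.0825, 0.0631]
ee_rot: [0.501, -0.499, 0.501, 0.499]
force: [0.3, -0.7, -1.9]
grip_width: 0.0128
```

```bash
python3 -m crank '[[0,0.0005,0,0,0,0,0],[0,0,0,0,0,0,0]]'
```

```text
time_s: 11.8
position: [0.5286, 0.083, 0.0632]
ee_rot: [0.501, -0.499, 0.501, 0.499]
force: [1.6, 0.2, -2.7]
grip_width: 0.0127
```

```bash
python3 -m crank '[[0,0.0005,0,0,0,0,0],[0,0,0,0,0,0,0]]'
```

```text
time_s: 11.97
position: [0.5286, 0.0834, 0.0632]
ee_rot: [0.501, -0.499, 0.501, 0.499]
force: [0.4, -0.5, -2.1]
grip_width: 0.0127
```

```bash
python3 -m crank '[[0,0.0005,-0.0002,0,0,0,0],[0,0,0,0,0,0,0]]'
```

```text
time_s: 12.13
position: [0.5287, 0.0839, 0.063]
ee_rot: [0.501, -0.499, 0.501, 0.499]
force: [0.5, 0.7, -1.6]
grip_width: 0.0128
```

```bash
python3 -m crank '[[0,0.0005,0,0,0,0,0],[0,0,0,0,0,0,0]]'
```

```text
time_s: 12.3
position: [0.5287, 0.0844, 0.063]
ee_rot: [0.501, -0.499, 0.501, 0.499]
force: [-0.0, -0.4, -1.3]
grip_width: 0.0128
```

```bash
python3 -m crank '[[0,0.0005,0,0,0,0,0],[0,0,0,0,0,0,0]]'
```

```text
time_s: 12.47
position: [0.5287, 0.0849, 0.0631]
ee_rot: [0.501, -0.499, 0.501, 0.499]
force: [0.1, -0.1, -0.7]
grip_width: 0.0129
```

```bash
python3 -m crank '[[0,0.0005,0,0,0,0,0],[0,0,0,0,0,0,0]]'
```

```text
time_s: 12.63
position: [0.5288, 0.0851, 0.0631]
ee_rot: [0.501, -0.5, 0.501, 0.499]
force: [0.6, -2.8, -0.6]
grip_width: 0.0127
```

Contact felt at y≈0.085 (chassis x ≈ 0.082). I'll build up the push gently.

```bash
python3 -m crank '[[0,0.0003,0,0,0,0,0],[0,0,0,0,0,0,0]]'
```

```text
time_s: 12.8
position: [0.5288, 0.0851, 0.0631]
ee_rot: [0.5, -0.5, 0.501, 0.499]
force: [-0.4, -5.2, -0.1]
grip_width: 0.0127
```

```bash
python3 -m crank '[[0,0.0003,0,0,0,0,0],[0,0,0,0,0,0,0]]'
```

```text
time_s: 12.97
position: [0.5288, 0.0852, 0.0631]
ee_rot: [0.5, -0.5, 0.501, 0.499]
force: [-0.1, -6.7, 1.1]
grip_width: 0.013
```

```bash
python3 -m crank '[[0,0.0001,0,0,0,0,0],[0,0,0,0,0,0,0]]'
```

```text
time_s: 13.13
position: [0.5288, 0.0852, 0.0631]
ee_rot: [0.5, -0.5, 0.501, 0.499]
force: [-1.2, -7.2, 0.2]
grip_width: 0.0127
```

```bash
python3 -m crank '[[0,0.0003,0,0,0,0,0],[0,0.0002,0,0,0,0,0],[0,0,0,0,0,0,0]]'
```

```text
time_s: 13.38
position: [0.5288, 0.0853, 0.0632]
ee_rot: [0.5, -0.5, 0.501, 0.499]
force: [-0.4, -10.6, 0.5]
grip_width: 0.0125
```

```bash
python3 -m crank '[[0,0.0001,0,0,0,0,0],[0,0,0,0,0,0,0],[0,0,0,0,0,0,0]]'
```

```text
time_s: 13.63
position: [0.5288, 0.0853, 0.0632]
ee_rot: [0.5, -0.5, 0.501, 0.499]
force: [-1.1, -10.6, 0.2]
grip_width: 0.0126
```

```bash
python3 -m crank '[[0,0.0001,0,0,0,0,0],[0,0.0001,0,0,0,0,0],[0,0,0,0,0,0,0],[0,0,0,0,0,0,0],[0,0,0,0,0,0,0]]';python3 -m crank '[[0,0,0,0,0,0,0],[0,0,0,0,0,0,0],[0,0,0,0,0,0,0],[0,0,0,0,0,0,0]]'
```

```text
time_s: 14.05
position: [0.5288, 0.0853, 0.0632]
ee_rot: [0.5, -0.5, 0.501, 0.499]
force: [-1.3, -12.0, 0.8]
grip_width: 0.0129
time_s: 14.38
position: [0.5288, 0.0853, 0.0632]
ee_rot: [0.5, -0.5, 0.501, 0.499]
force: [-1.0, -11.6, 0.5]
grip_width: 0.013
```

```bash
python3 -m crank '[[0,0,0,0,0,0,0],[0,0,0,0,0,0,0],[0,0,0,0,0,0,0],[0,0,0,0,0,0,0]]'
python3 - <<'E'
from h import *
d=grab('wrist','w7.png')
s=state();print(s['position'],s['force'],s['torque'],tool(s).round(4))
E
```

```text
time_s: 14.72
position: [0.5288, 0.0853, 0.0632]
ee_rot: [0.5, -0.5, 0.501, 0.499]
force: [-1.0, -11.9, 1.2]
grip_width: 0.0129
[0.52879604 0.08531124 0.06317231] [ -1.74176211 -11.48910993   0.55479859] [-2.12103376  0.22302033  0.05799342] [[-1.0e-04 -1.0e+00  2.6e-03]
 [-2.7e-03  2.6e-03  1.0e+00]
 [-1.0e+00  1.0e-04 -2.7e-03]]
```

View pics/w7.png

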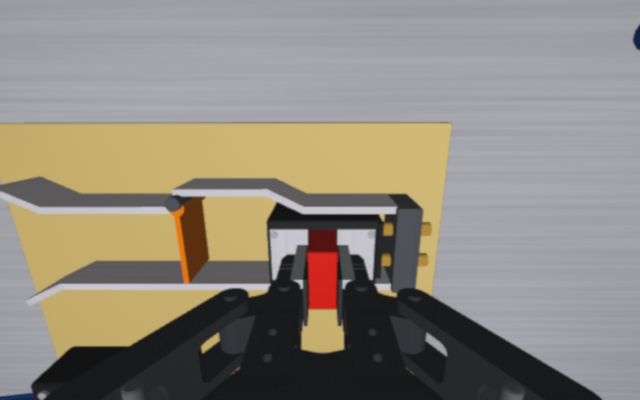

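```bash
python3 -m crank '[[0,-0.0004,0,0,0,0,0],[0,-0.0004,0,0,0,0,0],[0,-0.0004,0,0,0,0,0],[0,0,0,0,0,0,0],[0,0,0,0,0,0,0]]'
```

```text
time_s: 15.18
position: [0.5288, 0.0852, 0.0631]
ee_rot: [0.501, -0.5, 0.501, 0.499]
force: [-0.9, -5.5, -0.3]
grip_width: 0.0127
```

```bash
python3 -m crank '[[0,0,0,0,0,0,0.02],[0,0,0,0,0,0,0.02],[0,0,0,0,0,0,0.03],[0,0,0,0,0,0,0.04],[0,0,0,0,0,0,0.04],[0,0,0,0,0,0,0.04],[0,0,0,0,0,0,0.04]]'
python3 - <<'E'
from h import *
d=grab('wrist','w8.png')
E
```

```text
time_s: 15.77
position: [0.5286, 0.0857, 0.063]
ee_rot: [0.501, -0.499, 0.501, 0.499]
force: [0.3, -0.2, -0.2]
grip_width: 0.0398
```

View pics/w8.png

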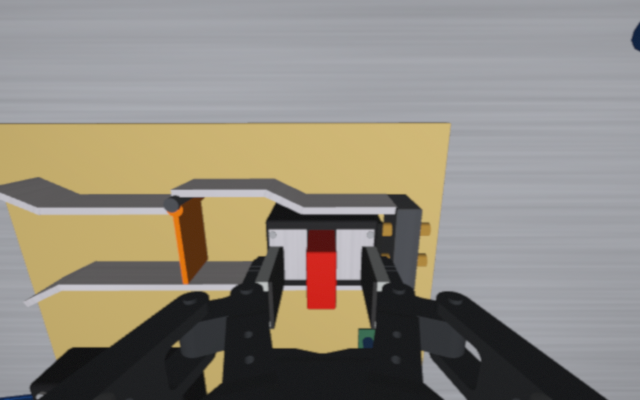

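Released cleanly, with the handle free between the fingers. Now I'll lift and check.

```bash
python3 -m crank '[[0,0,0.01,0,0,0,0.05],[0,0,0.03,0,0,0,0.05],[0,0,0.035,0,0,0,0.05],[0,0,0.035,0,0,0,0.05],[0,0,0.035,0,0,0,0.05],[0,0,0,0,0,0,0.05],[0,0,0,0,0,0,0.05]]'
python3 - <<'E'
from h import *
grab('wrist','w9.png');crop('w9.png','c10.png',180,110,440,300,3)
E
```

```text
time_s: 16.4
position: [0.5293, 0.0857, 0.2103]
ee_rot: [0.502, -0.5, 0.5, 0.498]
force: [-0.3, -0.8, -0.7]
grip_width: 0.0502
```

View pics/w9.png

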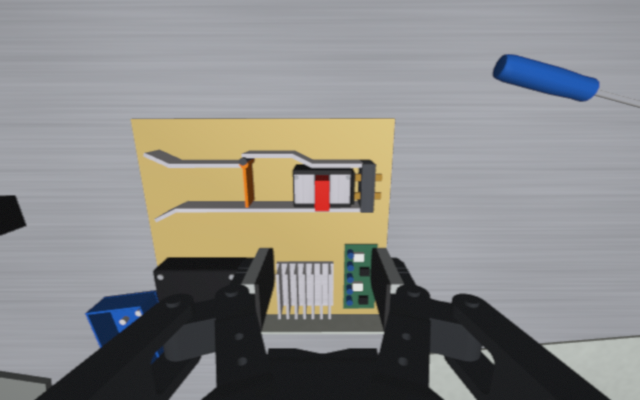

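View pics/c10.png

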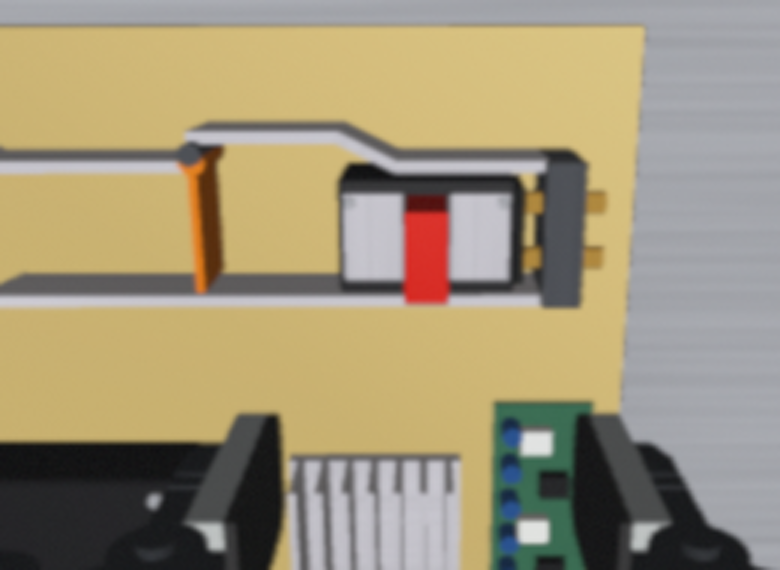

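```bash
python3 - <<'E'
from h import *
d=load('w9');C=np.array([.5291,.0029])
P=lambda x,y:(x/3+180-.3,y/3+110-.3)
a=ray(d,*P(189,165),.041);b=ray(d,*P(202,291),.041);print(a,b,'flap',np.arctan2(b[1]-a[1],b[0]-a[0]))
for m in [(160,),]:pass
a=ray(d,*P(0,172),.038);b=ray(d,*P(540,172),.038);e=ray(d,*P(0,296),.038);f=ray(d,*P(540,296),.038);print('lane dir',np.arctan2(a[0]-b[0],b[1]-a[1]),a,b,e,f)
p=[P(340,183),P(520,183),P(342,290),P(516,290),P(404,212),P(449,212),P(448,302),P(405,302)]
obj=[(-.03,.02,.038),(.03,.02,.038),(-.03,-.02,.038),(.03,-.02,.038),(-.007,.015,.066),(.007,.015,.066),(.007,-.015,.066),(-.007,-.015,.066)]
for z in (.006,.008,.010):
    c,r=fit(d,obj,p,[.529,.085,1.57],z);print(z,c,np.degrees(c[2]),c[:2]-C,(r**2).sum().round(2))
E
```

```text
[0.50427877 0.00438023 0.041     ] [0.54892113 0.00537624 0.041     ] flap 0.022307363270131327
lane dir -0.0015055404807591526 [ 0.50708128 -0.06137373  0.038     ] [0.50735958 0.12347396 0.038     ] [ 0.55164373 -0.06774197  0.038     ] [0.55187488 0.12504234 0.038     ]
0.006 [0.52856042 0.08511882 1.56638702] 89.74736552834672 [-0.00053958  0.08221882] 8.36
0.008 [0.52803846 0.08514698 1.56638067] 89.7470017646938 [-0.00106154  0.08224698] 9.85
0.01 [0.52752106 0.08515718 1.56654338] 89.75632429588107 [-0.00157894  0.08225718] 11.95
```

Cartridge at chassis x ≈ 82 mm, 1 mm off the centre line, yaw aligned, flat; flap ≈ 0.02 rad (shut). The arm is clear, so I'm handing in.

```bash
python3 -c "
from cell import order
print(order.close_job())"
```

```text
the job is handed in; nothing more can be done
None
```

The red-handled cartridge is home in the bay with the flap shut behind it, and I handed the job in at about 16.5 s. No verdict was reported.

- **Run:** I gripped it by the handle and set it down in the entry at chassis x ≈ −55 mm. I then slid it along the lane floor through the flap, which opened fully. It met the pad at chassis x ≈ 82 mm.
- **Push:** I held 11.5–12 N for about 1 s; the highest reading was 12.0 N. I then eased off, opened the gripper and lifted clear.
- **Last checks, from the final wrist picture:**
  - The cartridge sits at chassis x ≈ 82 mm, about 1 mm off the centre line and about 0.4° off the lane's direction. It looks flat; I did not measure its tilt.
  - The flap reads about 0.02 rad, which is shut.
  - The robot is clear, about 15 cm above where it let go.
- **Bystanders:** I never went near the screwdriver or tub, or touched the spare. I did not measure their positions again at the end.
- **Disagreements:** The first top-view fit put the lane centre 1–2 mm from where the wrist camera had it. I used the wrist value, because the wall spacing it gave (44.2 mm) matched the stated 44 mm. While easing off, the push dropped only to 5.5 N, not the 2 N or so I aimed for. Opening the gripper from there did not shift the cartridge.

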